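Wedge the sagging staging board level

ROBOT

A 6-joint arm with a two-finger parallel gripper is mounted at the origin on the work surface; the furniture and walls round the work are solid. World frame = base frame: x ahead of the robot, y to its left, z up, the work surface at z = 0. Lengths are in m, angles in degrees, forces in N, time in s.
With the tool pointing down it reaches from about 0.4 to 0.825 m from the base axis. Payload 7 kg.
Tool frame: the origin (TCP) lies at the very end of the fingers, on their centre line; the grasp point (between the pads) lies 19 mm behind it; x points along the fingers, z is the direction in which the jaws open and shut, and the axes are right-handed (so a half turn about x gives the same grasp; the last joint's range is limited). The gripper opens to 88 mm and grips with 3 to 60 N. Pads are 19 mm wide; open, the fingers measure 130 mm over their backs; the gripper's body (78 mm by 193 mm) begins 47 mm behind the grasp point.
Start: joints at [-60.671, 20.546, 0.682, 0, -70.136, -16.507], TCP at [0.15, -0.658, 0.227] pointing down, gripper open.
Joint ranges: [-176.03, 176.03], [-82.01, 121.73], [-58.28, 71.71], [-173.87, 95.51], [-174.79, -0.11], [-173.66, 173.66]. Speed limits (degrees/s): [136.94, 136.94, 172.46, 180, 180, 180].

INTERFACE

Orientations are given as [roll, pitch, yaw] about the fixed x, y, z axes, in that order (R = Rz(yaw) Ry(pitch) Rx(roll)).
In Python, from plant import sensors, cams, workorder gives the robot as it stands. The module is installed in compiled form; this text tells all that it offers.
- The arm moves only by the shell command python3 -m handwheel 'ROWS' [OPENING] [FORCE]. ROWS is JSON, one flat list of numbers, 4 for each row, row after row: the shift along the tool's x, y, z in cm, then the turn about the tool's x in degrees. A call has exactly 10 rows; each row is the pose to reach, as a shift and turn from the pose commanded when the call began, along the tool's axes at that moment; what a row does not reach only later rows make up. A row lasts 1/8 s, in which the tool goes at most 62.5 mm and 10.7 degrees, less where a joint would pass 70% of its speed; a pose out of reach is approached as far as the arm can. A call with a gripper value outside its range is refused whole. OPENING is the finger opening in cm, from 0 to 8.76, set as the call begins (- or left out, the last holds). The fingers move at their own pace and stop on an object; FORCE is the grip in N (left out, the last holds). Time passes only in rows, so rows that repeat a pose let the fingers close, or fill a call up. It gives the time, the measured TCP pose, the force and the opening at its end, in the units of the state.
- sensors.get_state(): the state, without advancing time (a new reading comes with each control period).
- cams.capture(name): name is "scene" or "top" or "wrist"; returns a dict with "image" (400x640x3 uint8, red, green, blue), "fov_y" (degrees; the focal length in pixels is half the picture's height over the tangent of half this angle, whatever the lens; pixels are square), "cx", "cy" (the principal point, pixels), "xyz" and "rotation" of the camera in the world. Camera axes: x right, y down, z forward; pixel columns grow to the right and rows downward; lengths in m; the calibration is good to about 2 mm. The wrist camera is an equidistant fisheye: a pixel r from the principal point sees the ray r / f radians off the axis. A picture is of the moment at which its call begins. There is no depth.
- workorder.close_job(): hands the job in, once; it reports no verdict.
The state is a dict: "time_s": time; "joints": joint angles; "qd": joint speeds; "joint_torque": joint torques, N m; "tcp_pos": TCP position; "eef_rot": TCP orientation; "contact_force": force on the tool from outside, world axes, zero at the start; "moment": the same for the moment, N m; "gripper_width": finger opening in m.
Only numpy, scipy, OpenCV 4.12 (cv2) and the standard library are available. Lean on these libraries where they do the work, as an engineer would, in place of code of your own. Each camera call takes 0.05 s, during which the arm holds its last target.

TASK

The little hinged staging board sags at its free edge. Push the thick yellow wedge, nose first, under the middle of that edge until the board sits level, then let go so that the wedge alone holds it there. Leave the thin grey wedge where it lies.

Things in the scene. Friction and masses are not known exactly. Their poses are not given: they have to be found in the camera images.
- board (a joint): Angle of a slatted wooden board (260 mm wide, 210 mm from hinge to free edge, 16 mm thick) hinged on a dark rail screwed to the bench. 0 = level, -0.075 rad = sagging as at the start, positive = free edge too high. It turns freely and falls back unless held up. A green tin, 70 mm high, is fixed on it, 55 mm or more behind the free edge, which bears down with about 5 N.
- free_edge (a point): Middle of the underside of the board's free edge, a rounded aluminium nosing (radius 8 mm). x points from the free edge to the hinge: the way to push the wedge; y runs along the edge, z up; it tilts with the board. Height over the bench: 26 mm when level, 10 mm as it sags. Two rubber foot pads, 18 mm wide, hang under the edge 105 mm to either side of the middle.
- thick_wedge_grip (a point): Centre of the upright grip (32 mm long, 36 mm wide, top 62 mm above the bench; take it across the 36 mm) of the loose thick yellow wedge, 165 x 36 mm, 0.15 kg. x points to its nose, z up. This point is 44 mm above its underside and 149 mm behind its nose. The top tapers 1 in 4 from 2 mm at the nose to 34 mm at 128 mm from it, then is flat. Sides are flush from grip to underside.
- level_line (a point): Middle of the black line across the thick yellow wedge's taper, 97 mm behind its nose and 52 mm ahead of its grip point, where the wedge is 26 mm thick: with this line under the free edge the board is level. Friction then keeps the wedge in place. x points to the nose.
- thin_wedge_grip (a point): Centre of the upright grip of the thin grey wedge, a bystander of the same length and width but only 14 mm thick (grip top 42 mm), too low for the job. This point is 24 mm above its underside, 149 mm behind its nose; x points to its nose. The two wedges may lie in either order.
Not all that is in view belongs to the job. There is more than one size of the part that bears thick_wedge_grip; the job needs the smallest.

How it is judged:
By the outcome, as a careful person would: the job done as asked, in the order asked, and still so for the second after the job is handed in, with the robot touching nothing.
It also fails if it takes over 45 s, if anything falls off the work surface, if the arm or the gripper's body presses on something with over 40 N, if the wrist force passes 120 N, or if a joint passes its speed limit or range.

## Working session

There is one attempt and no reset: what is moved stays moved. The work goes in short steps, Python scripts to look and compute and a shell command to move; the robot and the scene stay as the last step left them, time stands still between calls to the robot, and variables do not carry over. Pictures are saved under pics/ and viewed, and the job is handed in when it is done.

```bash
mkdir -p pics; ls; python3 - <<'E'
from plant import sensors, cams
import cv2,json
print(sensors.get_state())
for n in ["scene","top","wrist"]:
    c=cams.capture(n); cv2.imwrite(f"pics/{n}0.png",c["image"][:,:,::-1]); print(n,c["fov_y"],c["cx"],c["cy"],c["xyz"],c["rotation"])
E
```

```text
pics
{'time_s': 0.0, 'joints': array([-6.06706210e+01,  2.05894278e+01,  6.33528724e-01, -1.81959171e-02,
       -7.01347570e+01, -1.65065912e+01]), 'qd': array([0.05520924, 0.0696497 , 0.00908891, 0.00625504, 0.01359484,
       0.01610727]), 'joint_torque': array([ 7.57156317e-05, -5.82728899e+01,  2.93047071e+01,  6.99722975e+00,
        7.13873509e-03, -1.38826963e-04]), 'tcp_pos': array([ 0.14966065, -0.65770625,  0.22564952]), 'eef_rot': array([  5.82273756,  89.90774374, 108.63932866]), 'contact_force': array([ 0.15116157, -0.39134582, -0.54886333]), 'moment': array([0.02381352, 0.06071614, 0.0490799 ]), 'gripper_width': 0.08753269925071332}
scene 53.44973397538278 323.23853019271206 197.4978875120836 [-0.2962117   0.41060811  0.75959572] [-129.10559971   -0.31962939 -121.00338388]
top 43.4109416946191 323.7242377481616 201.40757352184633 [ 0.2968422  -0.01632229  1.46644309] [-175.62127737   -0.31114092  -90.0957678 ]
wrist 65.70646984690485 318.1498564826328 196.127890808712 [ 0.08480042 -0.67262024  0.38295274] [ 1.65654065e+02 -4.91197417e-02  1.02878959e+02]
```

View pics/scene0.png

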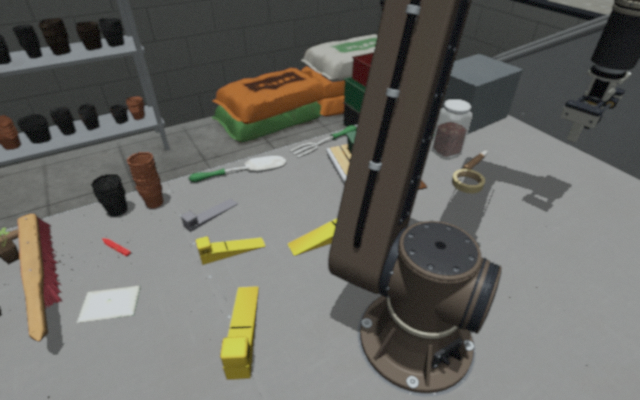

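View pics/top0.png

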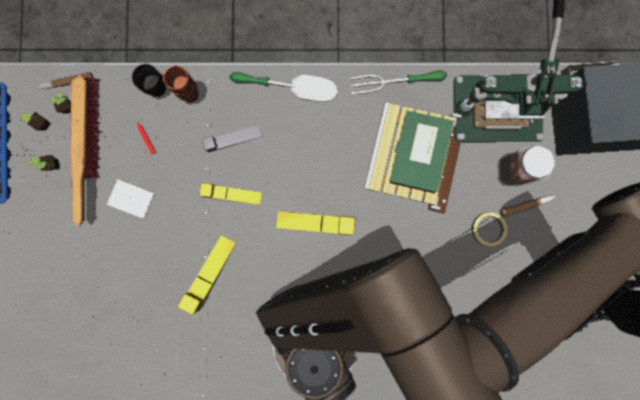

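View pics/wrist0.png

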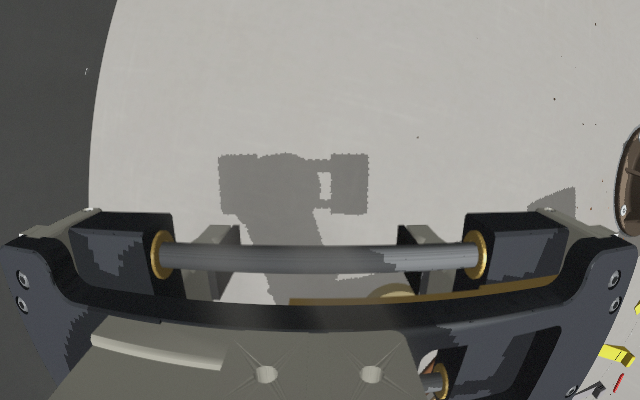

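```bash
cat > h.py <<'E'
import numpy as np, cv2
from scipy.spatial.transform import Rotation as R
from plant import sensors, cams
def cap(n,save=None):
    c=cams.capture(n)
    if save: cv2.imwrite(f"pics/{save}.png",c["image"][:,:,::-1])
    return c
def f(c): return 200/np.tan(np.radians(c["fov_y"]/2))
def rot(c): return R.from_euler('xyz',c["rotation"],degrees=True).as_matrix()
def px2w(c,u,v,z,fish=False):
    a=np.array([(u-c["cx"])/f(c),(v-c["cy"])/f(c)])
    if fish:
        th=np.linalg.norm(a); d=np.r_[a/th*np.sin(th),np.cos(th)]
    else: d=np.r_[a,1]
    d=rot(c)@d; o=np.array(c["xyz"]); return o+d*(z-o[2])/d[2]
def w2px(c,p,fish=False):
    q=rot(c).T@(np.array(p)-c["xyz"])
    if fish:
        r=np.hypot(q[0],q[1]); th=np.arctan2(r,q[2]); k=th/max(r,1e-9); a=q[:2]*k
    else: a=q[:2]/q[2]
    return np.array([c["cx"],c["cy"]])+f(c)*a
def crop(c,u0,v0,u1,v1,s,name):
    im=c["image"][v0:v1,u0:u1,::-1]; cv2.imwrite(f"pics/{name}.png",cv2.resize(im,None,fx=s,fy=s,interpolation=cv2.INTER_CUBIC))
E
python3 - <<'E'
from h import *
c=cap("top")
print(rot(c))
crop(c,190,90,350,210,5,"topc1"); crop(c,350,90,480,220,4.5,"topc2")
c2=cap("scene"); crop(c2,170,120,430,280,3,"scc1")
hsv=cv2.cvtColor(c["image"],cv2.COLOR_RGB2HSV)
m=cv2.inRange(hsv,(22,150,80),(36,255,255))
n,l,st,ce=cv2.connectedComponentsWithStats(m)
for i in range(1,n):
    if st[i,4]>100:
        cs,_=cv2.findContours((l==i).astype('uint8'),0,2); r=cv2.minAreaRect(cs[0]); b=cv2.boxPoints(r)
        print(st[i],r,[px2w(c,*p,0.02)[:2].round(3) for p in b])
E
```

```text
[[-0.00167144 -0.99708047  0.0763396 ]
 [-0.99998386  0.00125198 -0.00554216]
 [ 0.00543041 -0.07634763 -0.99706647]]
[234 193  27  10 161] ((247.0, 197.5), (9.0, 26.0), 90.0) [array([0.432, 0.235]), array([0.432, 0.16 ]), array([0.406, 0.159]), array([0.406, 0.234])]
[278 213  44  17 562] ((299.2558288574219, 220.79672241210938), (42.80864334106445, 14.626595497131348), 4.23639440536499) [array([0.335, 0.109]), array([0.377, 0.106]), array([ 0.368, -0.017]), array([ 0.326, -0.014])]
[185 237  50  76 957] ((208.46737670898438, 274.4969787597656), (18.25261688232422, 81.09669494628906), 31.82744598388672) [array([0.116, 0.386]), array([0.311, 0.267]), array([0.283, 0.223]), array([0.089, 0.342])]
```

View pics/topc1.png

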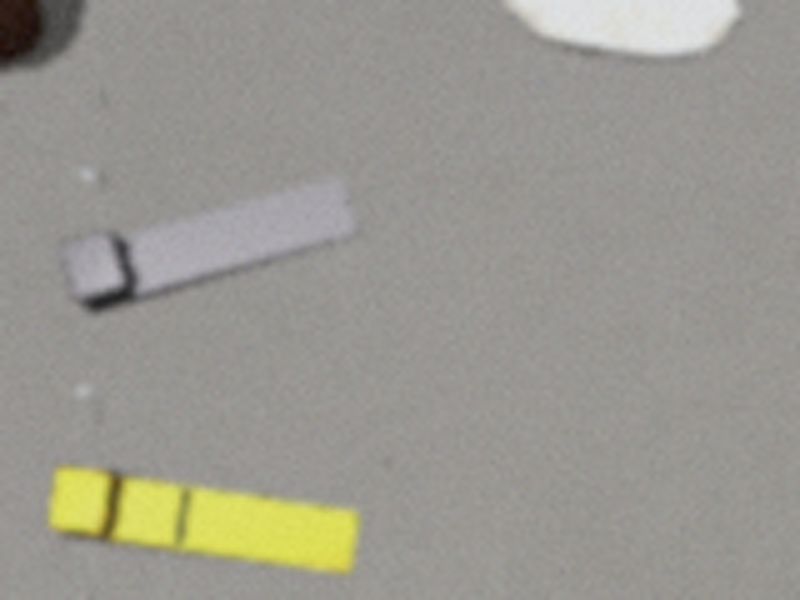

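View pics/topc2.png

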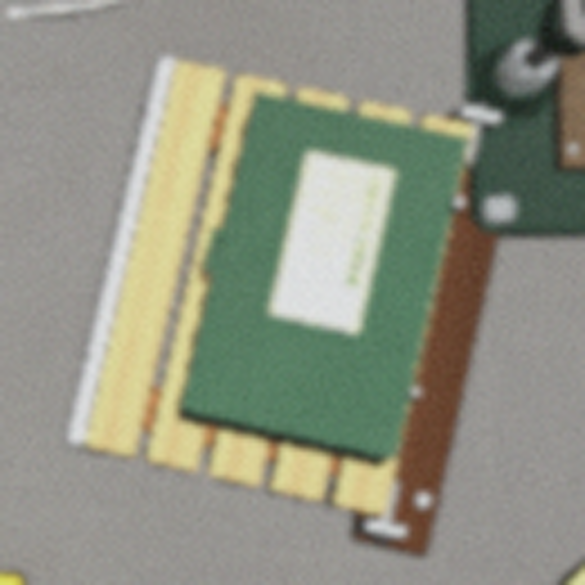

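View pics/scc1.png

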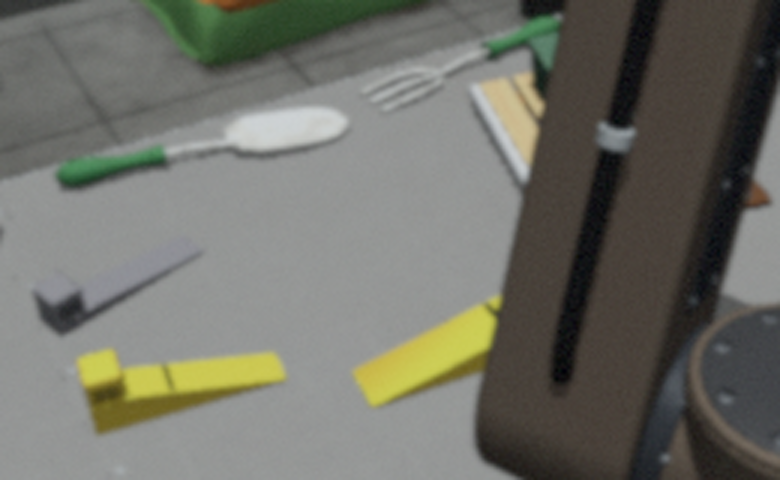

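```bash
python3 - <<'E'
from h import *
c=cap("top")
P=lambda x,y,z:px2w(c,190+(x+.5)/5-.5,90+(y+.5)/5-.5,z)
Q=lambda x,y,z:px2w(c,350+(x+.5)/4.5-.5,90+(y+.5)/4.5-.5,z)
g=P(81,500,.062);l=P(183.5,516.5,.026);n=P(355.5,541,.002)
print("grip",g,"line",l,"nose",n, np.linalg.norm((n-g)[:2]),np.linalg.norm((n-l)[:2]),np.degrees(np.arctan2(*(n-g)[1::-1])))
A=Q(163,58,.018);B=Q(70,440,.018);print("edge",A,B,np.linalg.norm(A-B)); 
C=Q(478,122,.04);D=Q(388,517,.04);print("hinge",C,D,np.linalg.norm(C-D))
d=(A-B)/np.linalg.norm(A-B);print("edge dir",np.degrees(np.arctan2(d[1],d[0])))
print("mid",(A+B)/2, "depth", np.linalg.norm(((C+D)/2-(A+B)/2)[:2]))
print(A,B)
E
```

```text
grip [0.43800407 0.30659089 0.062     ] line [0.43202007 0.25582928 0.026     ] nose [0.41977271 0.15973352 0.002     ] 0.1479846999015072 0.09687307653160755 -97.07668067967569
edge [ 0.69890985 -0.20731273  0.018     ] [ 0.4483466  -0.14457678  0.018     ] 0.2582977839090022
hinge [ 0.65093364 -0.4063054   0.04      ] [ 0.39681785 -0.34369739  0.04      ] 0.2617147195981341
edge dir -14.056716439501292
mid [ 0.57362822 -0.17594475  0.018     ] depth 0.2051800550549198
[ 0.69890985 -0.20731273  0.018     ] [ 0.4483466  -0.14457678  0.018     ]
```

```bash
cat >> h.py <<'E'
def plan(wps,wyaw=None):
    """wps world TCP targets; wyaw: wedge heading deg wanted (tool z perpendicular). prints cm shifts and turn"""
    s=sensors.get_state(); T=R.from_euler('xyz',s["eef_rot"],degrees=True).as_matrix()
    print("tcp",s["tcp_pos"].round(4),"toolx",T[:,0].round(3),"y",T[:,1].round(3),"z",T[:,2].round(3),"j",s["joints"].round(1),"F",s["contact_force"].round(1),"w",round(s["gripper_width"],4),"t",round(s["time_s"],2))
    print("tool y heading",np.degrees(np.arctan2(T[1,1],T[0,1])))
    if wyaw is not None:
        hy=np.degrees(np.arctan2(T[1,1],T[0,1])); d=-(wyaw-hy); print("turn options",[(d+180*k) for k in(-2,-1,0,1,2) if abs(d+180*k)<200])
    for w in wps: print(w,"->",(100*T.T@(np.array(w)-s["tcp_pos"])).round(2))
E
python3 - <<'E'
from h import *
plan([[.42,-.35,.3],[.58,0,.3],[.438,.3066,.2],[.438,.3066,.15]],-97.1)
E
```

```text
tcp [ 0.1497 -0.658   0.2262] toolx [-0.     0.001 -1.   ] y [-0.975 -0.222  0.   ] z [-0.222  0.975  0.001] j [-60.7  20.6   0.7  -0.  -70.1 -16.5] F [-0.   0.4 -0.7] w 0.0874 t 0.3
tool y heading -167.17868794393667
turn options [np.float64(-70.07868794393667), np.float64(109.92131205606333)]
[0.42, -0.35, 0.3] -> [ -7.37 -33.19  24.04]
[0.58, 0, 0.3] -> [ -7.35 -56.56  54.62]
[0.438, 0.3066, 0.2] -> [  2.67 -49.52  87.66]
[0.438, 0.3066, 0.15] -> [  7.67 -49.52  87.65]
```

```bash
python3 -m handwheel '[-7.4,-5,3.5,0, -7.4,-10,7,0, -7.4,-15,10.5,0, -7.4,-20,14,-8, -7.4,-25,18,-16, -7.4,-30,22,-24, -7.4,-34,26.5,-32, -7.4,-38,31,-40, -7.4,-42,35.5,-48, -7.4,-46,40,-56]' 8.7; python3 - <<'E'
from h import *
plan([[.58,0,.3],[.438,.3066,.2],[.438,.3066,.12]],-97.1)
E
```

```text
time_s: 1.55
tcp_pos: [0.5036, -0.1759, 0.3009]
eef_rot: [-161.1, 90.0, -2.0]
contact_force: [0.3, -1.0, -0.2]
gripper_width: 0.0873
tcp [ 0.5036 -0.1759  0.3009] toolx [ 0.001 -0.    -1.   ] y [-0.357 -0.934 -0.   ] z [-0.934  0.357 -0.001] j [  1.8   4.7 -10.2   0.  -75.  -22.7] F [ 0.3 -1.  -0.2] w 0.0873 t 1.55
tool y heading -110.90466603588209
turn options [np.float64(-193.8046660358821), np.float64(-13.804666035882093), np.float64(166.1953339641179)]
[0.58, 0, 0.3] -> [  0.1  -19.16  -0.86]
[0.438, 0.3066, 0.2] -> [ 10.09 -42.73  23.36]
[0.438, 0.3066, 0.12] -> [ 18.09 -42.73  23.36]
```

```bash
python3 -m handwheel '[0,-6,0.5,0, 0,-12,1.2,0, 0,-18,2,-3, 0,-22.5,6,-6, 2,-27,10,-9, 5,-31.5,14,-12, 8,-36,18,-14, 11,-40,21.5,-14, 13,-42.7,23.4,-14, 13,-42.7,23.4,-14]'; python3 - <<'E'
from h import *
plan([[.438,.3066,.12],[.438,.3066,.025]],-97.1)
c=cap("wrist","w1")
E
```

```text
time_s: 2.8
tcp_pos: [0.4375, 0.3063, 0.1685]
eef_rot: [56.0, 89.8, -131.0]
contact_force: [-0.2, -0.5, 0.0]
gripper_width: 0.0868
tcp [0.4375 0.3063 0.1685] toolx [-0.002 -0.003 -1.   ] y [-0.122 -0.993  0.003] z [-0.993  0.122  0.002] j [ 56.   10.1 -21.7  -0.  -58.4 -63. ] F [-0.2 -0.5  0. ] w 0.0868 t 2.8
tool y heading -97.00328339458218
turn options [np.float64(-179.9032833945822), np.float64(0.0967166054178108), np.float64(180.0967166054178)]
[0.438, 0.3066, 0.12] -> [ 4.85 -0.05 -0.06]
[0.438, 0.3066, 0.025] -> [14.35 -0.08 -0.07]
```

View pics/w1.png

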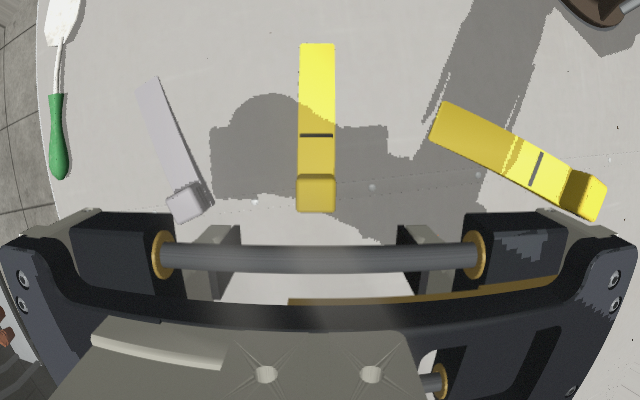

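Wrist view: the small yellow wedge is straight and centred between the fingers (grip top about (316,193), line at (316,135)); the grey wedge (185,203) and the larger yellow one (580,195) stand clear of the fingers.

```bash
python3 - <<'E'
from h import *
c=cap("wrist")
for n,u,v,z in[("grip",316,193,.062),("line",316,135,.026),("noseL",301,43,.002),("noseR",335,43,.002)]: print(n,px2w(c,u,v,z,True).round(4))
E
python3 -m handwheel '[3,0,0,0, 6,0,0,0, 9,0,0,0, 11.5,0,0,0, 13,0,0,0, 14,0,0,0, 14.2,0,0,0, 14.2,0,0,0, 14.2,0,0,0, 14.2,0,0,0]'
```

```text
grip [0.4395 0.3035 0.062 ]
line [0.4337 0.2549 0.026 ]
noseL [0.4375 0.1566 0.002 ]
noseR [0.4025 0.1608 0.002 ]
time_s: 4.15
tcp_pos: [0.4392, 0.3051, 0.029]
eef_rot: [-119.3, 89.9, 53.5]
contact_force: [0.1, 0.5, 0.1]
gripper_width: 0.0873
```

```bash
python3 -m handwheel '[0,0,0,0, 0,0,0,0, 0,0,0,0, 0,0,0,0, 0,0,0,0, 0,0,0,0, 0,0,0,0, 0,0,0,0, 0,0,0,0, 0,0,0,0]' 2 30;  python3 - <<'E'
from h import *
plan([[.439,.305,.075],[.621,.012,.075]],-104)
cap("wrist","w2")
E
```

```text
time_s: 5.4
tcp_pos: [0.4391, 0.3048, 0.0286]
eef_rot: [-102.1, 90.0, 70.7]
contact_force: [0.2, 0.7, -0.3]
gripper_width: 0.0358
tcp [0.4391 0.3048 0.0286] toolx [ 0.  0. -1.] y [-0.125 -0.992 -0.   ] z [-0.992  0.125 -0.   ] j [ 55.8  19.9 -30.7  -0.  -39.4 -63. ] F [ 0.2  0.7 -0.3] w 0.0358 t 5.4
tool y heading -97.17940037578569
turn options [np.float64(-173.1794003757857), np.float64(6.82059962421431), np.float64(186.8205996242143)]
[0.439, 0.305, 0.075] -> [-4.64 -0.02  0.01]
[0.621, 0.012, 0.075] -> [ -4.65  26.78 -21.71]
```

View pics/w2.png

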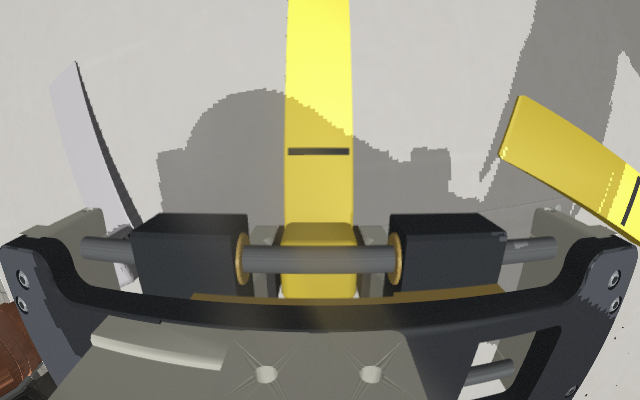

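The wedge is held (opening 35.8 mm), straight in the jaws. Now I lift and carry it to in front of the edge.

```bash
python3 -m handwheel '[-3,0,0,0, -6,0,0,0, -6,4,-3.5,1, -6,8,-7,2, -6,12,-10,3, -6,16,-13,4, -6,20,-16,5, -6,24,-19.5,6, -6,26.8,-21.7,6.8, -6,26.8,-21.7,6.8]';  python3 - <<'E'
from h import *
plan([[.621,.012,.03],[.621,.012,.0285]],-104)
c=cap("top","t3"); crop(c,220,90,480,260,3,"t3c")
E
```

```text
time_s: 6.7
tcp_pos: [0.6212, 0.0094, 0.0877]
eef_rot: [33.0, 89.9, -161.2]
contact_force: [-0.0, -0.3, -1.0]
gripper_width: 0.0358
tcp [0.6212 0.0094 0.0877] toolx [-0.001 -0.    -1.   ] y [-0.245 -0.97   0.001] z [-0.97   0.245  0.001] j [ 18.8  22.4 -16.2  -0.  -51.5 -33. ] F [-0.  -0.3 -1. ] w 0.0358 t 6.7
tool y heading -104.17878105774517
turn options [np.float64(-180.17878105774517), np.float64(-0.1787810577451694), np.float64(179.82121894225483)]
[0.621, 0.012, 0.03] -> [ 5.77 -0.25  0.08]
[0.621, 0.012, 0.0285] -> [ 5.92 -0.25  0.08]
```

View pics/t3c.png

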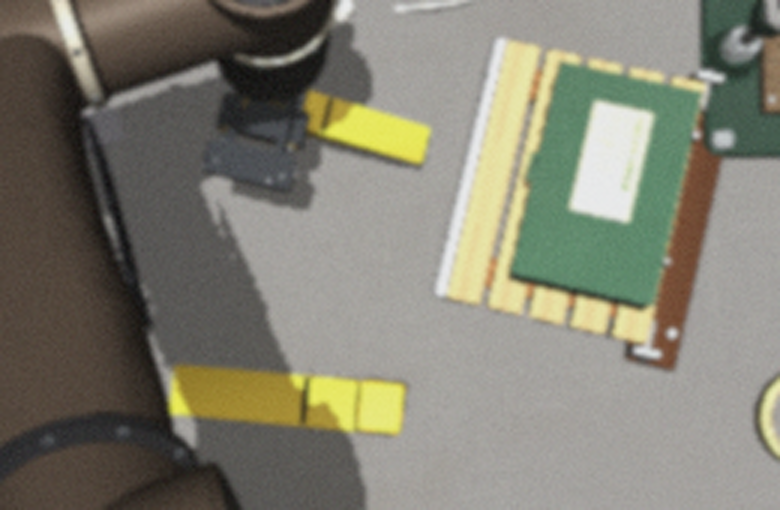

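```bash
python3 -m handwheel '[2,0,0,0, 4,0,0,0, 5.2,0,0,0, 5.6,0,0,0, 5.8,0,0,0, 5.9,0,0,0, 5.9,0,0,0, 5.9,0,0,0, 5.9,0,0,0, 5.9,0,0,0]';  python3 - <<'E'
from h import *
plan([[.5846,-.1335,.0285]],-104)
E
```

```text
time_s: 8.0
tcp_pos: [0.6209, 0.0118, 0.0296]
eef_rot: [-144.4, 90.0, 21.7]
contact_force: [0.6, 0.5, -1.7]
gripper_width: 0.0361
tcp [0.6209 0.0118 0.0296] toolx [ 0.  0. -1.] y [-0.242 -0.97  -0.   ] z [-0.97   0.242 -0.   ] j [ 19.1  26.2 -19.3  -0.  -44.5 -33.1] F [ 0.6  0.5 -1.7] w 0.0361 t 8.0
tool y heading -103.98200186279485
turn options [np.float64(-179.98200186279485), np.float64(0.017998137205154308), np.float64(180.01799813720515)]
[0.5846, -0.1335, 0.0285] -> [ 0.11 14.97  0.02]
```

```bash
python3 -m handwheel '[0.1,0,0,0, 0.12,0.5,0,0, 0.12,1.5,0,0, 0.12,3,0,0, 0.12,4.5,0,0, 0.12,6,0,0, 0.12,7.5,0,0, 0.12,9,0,0, 0.12,9,0,0, 0.12,9,0,0]';  python3 - <<'E'
from h import *
plan([[.5846,-.1335,.0285]],-104)
c=cap("top"); crop(c,270,90,480,220,3.8,"t4c"); cap("wrist","w4"); cap("scene","s4")
E
```

```text
time_s: 9.25
tcp_pos: [0.5991, -0.0769, 0.0286]
eef_rot: [93.8, 89.9, -100.2]
contact_force: [2.2, -6.5, 2.3]
gripper_width: 0.0359
tcp [ 0.5991 -0.0769  0.0286] toolx [-0.    -0.001 -1.   ] y [-0.242 -0.97   0.001] z [-0.97   0.242 -0.   ] j [ 11.2  25.  -21.7   0.1 -43.3 -25.3] F [ 2.2 -6.5  2.3] w 0.0359 t 9.25
tool y heading -103.9787548466201
turn options [np.float64(-179.97875484662012), np.float64(0.021245153379894077), np.float64(180.02124515337988)]
[0.5846, -0.1335, 0.0285] -> [0.01 5.84 0.04]
```

View pics/t4c.png

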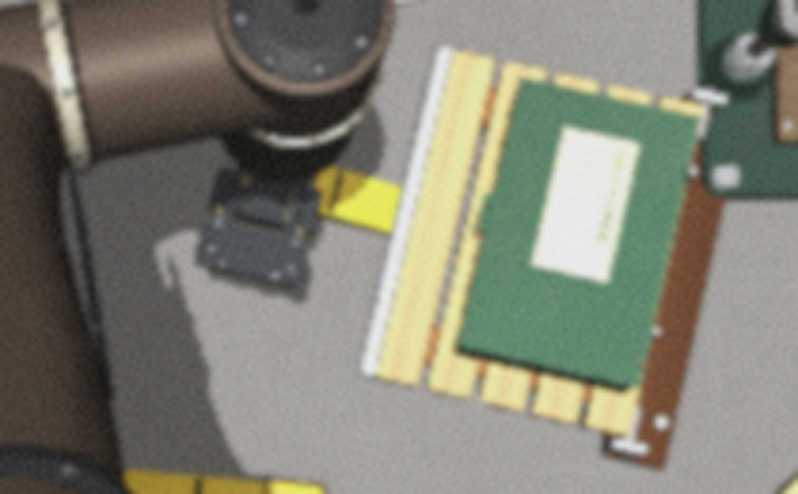

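View pics/w4.png

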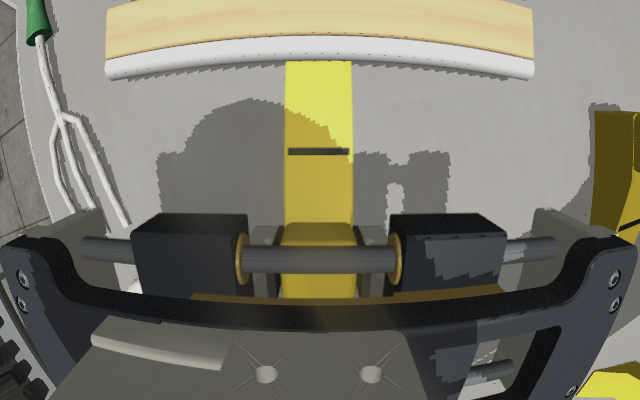

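View pics/s4.png

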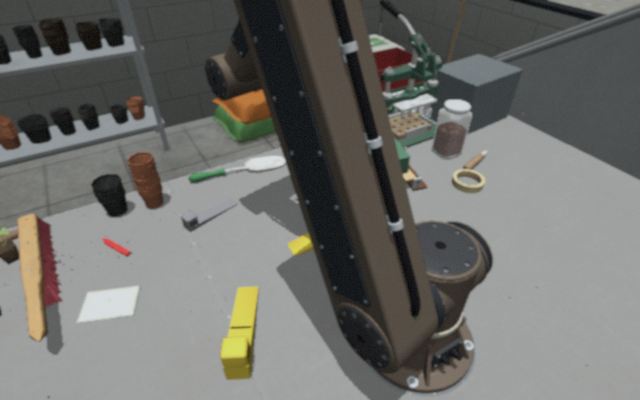

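Wrist view: the nose is under the edge, wedge centre u≈318 against board centre u≈319.5. It is well centred, so I push on most of the way.

```bash
python3 -m handwheel '[0,0.5,0,0, 0,1,0,0, 0,1.7,0,0, 0,2.4,0,0, 0,3.1,0,0, 0,3.8,0,0, 0,4.4,0,0, 0,4.8,0,0, 0,4.8,0,0, 0,4.8,0,0]';  python3 - <<'E'
from h import *
plan([[.5846,-.1335,.0285]],-104)
c=cap("top"); crop(c,270,90,480,220,3.8,"t5c"); c=cap("wrist","w5");crop(c,260,100,380,260,3.5,"w5c")
E
```

```text
time_s: 10.65
tcp_pos: [0.5887, -0.1211, 0.0286]
eef_rot: [-143.8, 89.9, 22.3]
contact_force: [2.9, 6.0, 2.3]
gripper_width: 0.0355
tcp [ 0.5887 -0.1211  0.0286] toolx [ 0.002  0.001 -1.   ] y [-0.241 -0.971 -0.001] z [-0.971  0.241 -0.002] j [  7.   24.8 -22.1  -0.  -43.  -20.9] F [2.9 6.  2.3] w 0.0355 t 10.65
tool y heading -103.93596529547123
turn options [np.float64(-179.93596529547125), np.float64(0.06403470452876547), np.float64(180.06403470452875)]
[0.5846, -0.1335, 0.0285] -> [0.01 1.3  0.09]
```

View pics/w5.png

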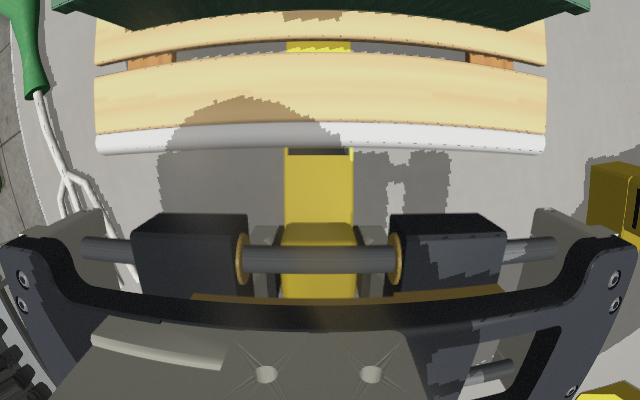

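View pics/t5c.png

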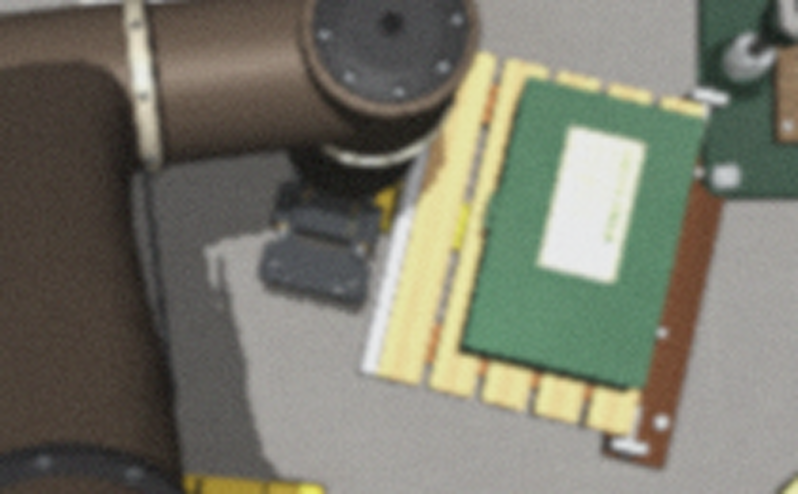

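```bash
python3 - <<'E'
from h import *
c=cap("wrist");crop(c,230,120,410,180,4.4,"w5c")
s=sensors.get_state();d=np.array([-.242,-.970]);
for v in(147,149,151,153,155): print(v,[round(float((px2w(c,319,v,z,True)[:2]-s["tcp_pos"][:2])@d)*1000,1) for z in(.026,.030,.032,.034)])
E
```

```text
147 [51.8, 52.1, 52.3, 52.5]
149 [50.7, 51.1, 51.3, 51.5]
151 [49.7, 50.1, 50.3, 50.5]
153 [48.6, 49.1, 49.3, 49.5]
155 [47.6, 48.1, 48.3, 48.5]
```

View pics/w5c.png

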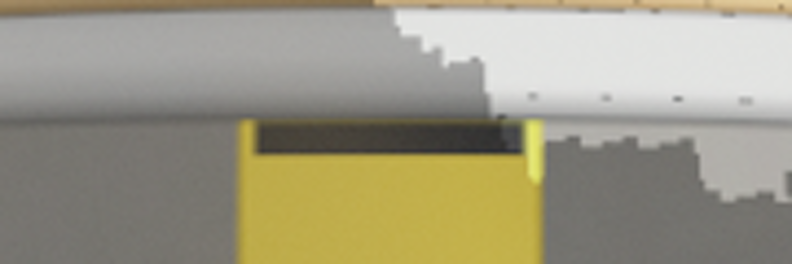

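```bash
python3 -m handwheel '[0,0.15,0,0, 0,0.3,0,0, 0,0.45,0,0, 0,0.6,0,0, 0,0.75,0,0, 0,0.85,0,0, 0,0.85,0,0, 0,0.85,0,0, 0,0.85,0,0, 0,0.85,0,0]';  python3 - <<'E'
from h import *
plan([[.5846,-.1335,.0285]],-104)
c=cap("wrist","w6");crop(c,230,120,410,180,4.4,"w6c")
E
```

```text
time_s: 12.05
tcp_pos: [0.5867, -0.1289, 0.0286]
eef_rot: [-136.2, 89.9, 29.9]
contact_force: [3.7, 8.8, 3.1]
gripper_width: 0.036
tcp [ 0.5867 -0.1289  0.0286] toolx [ 0.002  0.001 -1.   ] y [-0.241 -0.971 -0.002] z [-0.971  0.241 -0.002] j [  6.2  24.7 -22.1  -0.1 -43.  -20.1] F [3.7 8.8 3.1] w 0.036 t 12.05
tool y heading -103.93516955507948
turn options [np.float64(-179.93516955507948), np.float64(0.06483044492051704), np.float64(180.06483044492052)]
[0.5846, -0.1335, 0.0285] -> [0.01 0.5  0.09]
```

View pics/w6.png

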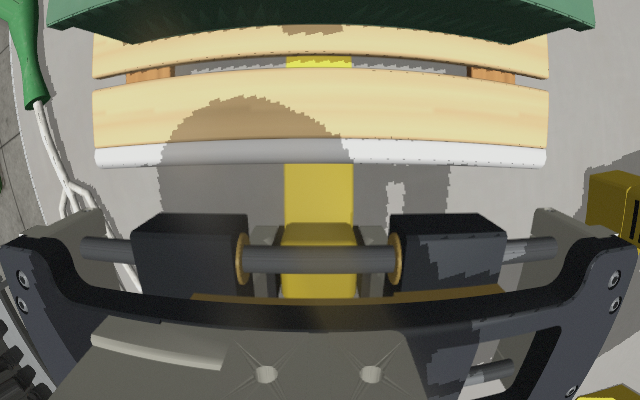

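View pics/w6c.png

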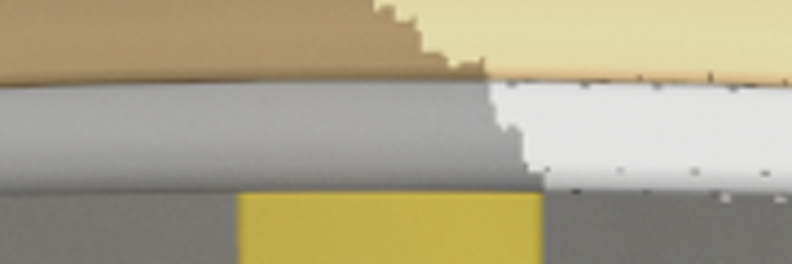

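```bash
python3 - <<'E'
from h import *
c=cap("wrist")
s=sensors.get_state();d=np.array([-.242,-.970]);
for u,v,z in((316,163.4,.026),(316,163.4,.028),(316,138.6,.040),(316,138.6,.042)): print(v,z,round(float((px2w(c,u,v,z,True)[:2]-s["tcp_pos"][:2])@d)*1000,1))
print((c["xyz"]-s["tcp_pos"]), )
# width: nosing/wood boundary ends
crop(c,80,80,140,180,6,"w7l");crop(c,500,80,560,180,6,"w7r")
E
```

```text
163.4 0.026 43.2
163.4 0.028 43.4
138.6 0.04 57.0
138.6 0.042 57.1
[-0.01649708 -0.06458031  0.15711303]
```

View pics/w7l.png

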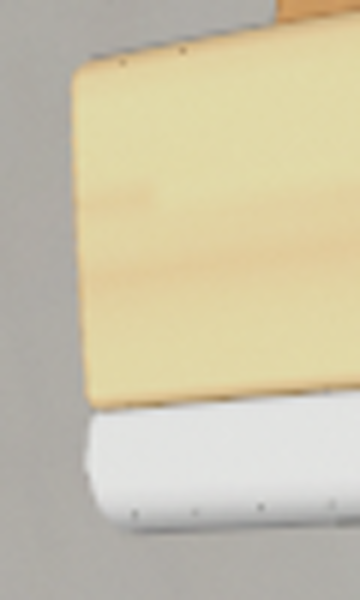

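View pics/w7r.png

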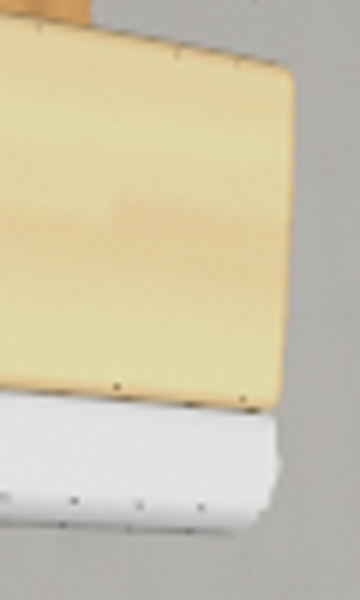

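```bash
python3 - <<'E'
from h import *
c=cap("wrist")
for z in(.036,.038,.04,.042,.044):
    print(z,"wood",np.linalg.norm(px2w(c,95.1,147.4,z,True)-px2w(c,545.9,147.6,z,True)).round(4),"wood back corners", np.linalg.norm(px2w(c,92.2,91.5,z,True)-px2w(c,548.7,91.3,z,True)).round(4))
# known check: wedge width 36 at z .062 / slope before line
for v,z in((170,.030),(200,.034)): print(np.linalg.norm(px2w(c,284.3,v,z,True)-px2w(c,353.2,v,z,True)))
E
```

```text
0.036 wood 0.2652 wood back corners 0.2657
0.038 wood 0.2617 wood back corners 0.2622
0.04 wood 0.2582 wood back corners 0.2586
0.042 wood 0.2546 wood back corners 0.2551
0.044 wood 0.2511 wood back corners 0.2515
0.03523446258490912
0.035110363647944814
```

```bash
python3 -m handwheel '[0,-0.1,0,0, 0,-0.2,0,0, 0,-0.2,0,0, 0,-0.2,0,0, 0,-0.2,0,0, 0,-0.2,0,0, 0,-0.2,0,0, 0,-0.2,0,0, 0,-0.2,0,0, 0,-0.2,0,0]';  python3 - <<'E'
from h import *
plan([[.5846,-.1335,.0285]],-104)
E
```

```text
time_s: 13.45
tcp_pos: [0.5866, -0.1287, 0.0286]
eef_rot: [-176.8, 89.9, -10.8]
contact_force: [4.7, -1.9, 1.0]
gripper_width: 0.036
tcp [ 0.5866 -0.1287  0.0286] toolx [ 0.001 -0.    -1.   ] y [-0.241 -0.97  -0.   ] z [-0.97   0.241 -0.001] j [  6.3  24.7 -22.2   0.  -43.  -20.3] F [ 4.7 -1.9  1. ] w 0.036 t 13.45
tool y heading -103.96664642032484
turn options [np.float64(-179.96664642032482), np.float64(0.033353579675164724), np.float64(180.03335357967518)]
[0.5846, -0.1335, 0.0285] -> [0.01 0.51 0.08]
```

```bash
python3 -m handwheel '[0,0,0,0, 0,0,0,0, 0,0,0,0, 0,0,0,0, 0,0,0,0, -1,0,0,0, -3,0,0,0, -6,0,0,0, -9,0,0,0, -12,0,0,0]' 6 ;  python3 - <<'E'
from h import *
plan([[.5846,-.1335,.0285]],-104)
c=cap("wrist","w8");cap("scene","s8"); c=cap("top");crop(c,270,90,480,220,3.8,"t8c")
E
```

```text
time_s: 14.7
tcp_pos: [0.586, -0.1285, 0.1502]
eef_rot: [-165.4, 90.0, 0.7]
contact_force: [-0.4, 1.1, -0.5]
gripper_width: 0.0599
tcp [ 0.586  -0.1285  0.1502] toolx [ 0.001  0.    -1.   ] y [-0.241 -0.97  -0.   ] z [-0.97   0.241 -0.001] j [  6.3  16.9 -15.1   0.  -57.9 -20.3] F [-0.4  1.1 -0.5] w 0.0599 t 14.7
tool y heading -103.97145906865374
turn options [np.float64(-179.97145906865376), np.float64(0.02854093134625657), np.float64(180.02854093134624)]
[0.5846, -0.1335, 0.0285] -> [12.17  0.53  0.02]
```

View pics/w8.png

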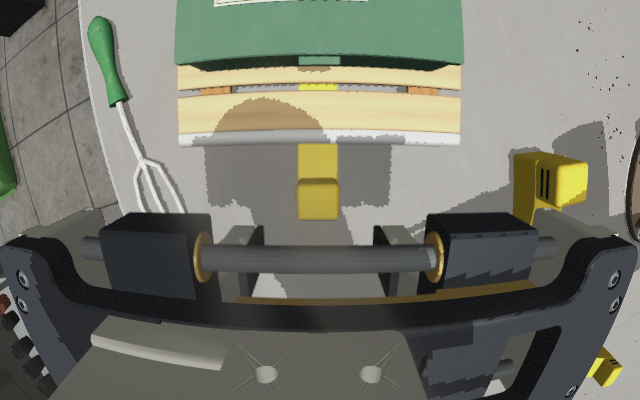

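View pics/s8.png

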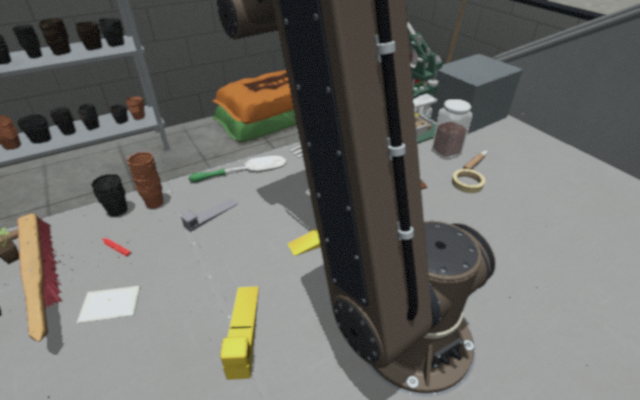

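```bash
python3 - <<'E'
from h import *
c=cap("wrist"); crop(c,280,120,360,230,5.4,"w8c"); print(c["xyz"]); np.save("w8.npy",c,allow_pickle=True)
crop(c,160,115,240,165,8,"w8l");crop(c,410,115,490,165,8,"w8r")
E
```

```text
[ 0.57024606 -0.1928157   0.30817463]
```

View pics/w8c.png

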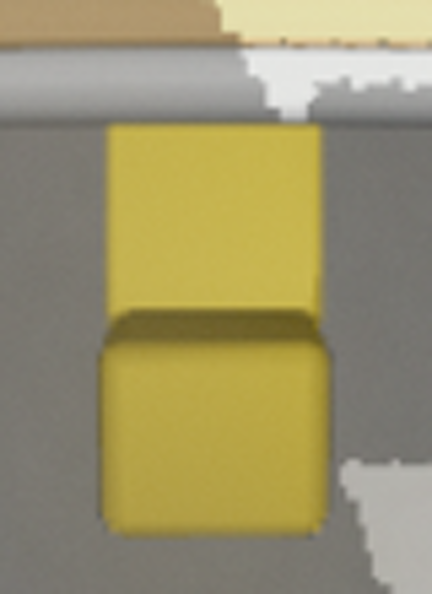

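View pics/t8c.png

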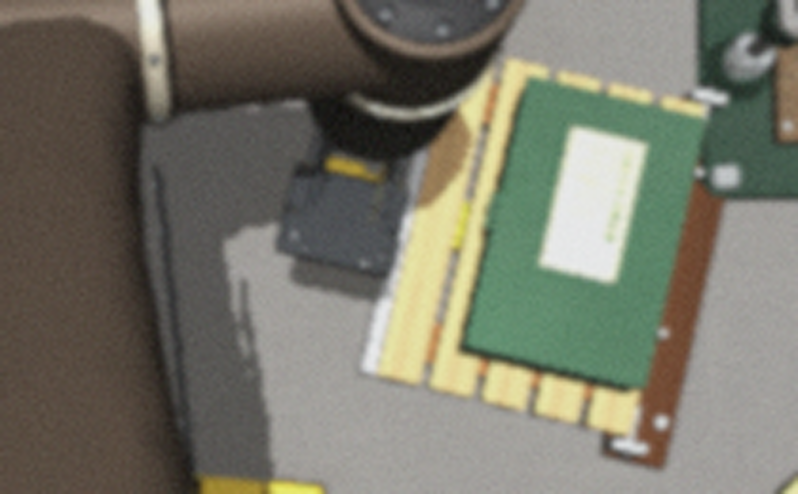

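```bash
python3 - <<'E'
from h import *
c=np.load("w8.npy",allow_pickle=True).item()
t=np.array([.586,-.1285]);d=np.array([-.242,-.970])
def pr(n,u,v,z): print(n,round(float((px2w(c,u,v,z,True)[:2]-t)@d)*1000,1))
V=lambda y:120+(y+.5)/5.4-.5
pr("outer z34",318,V(124),.034);pr("seam z42",318,V(46),.042)
pr("grip front bottom",318,V(312),.034);pr("grip front top",318,V(340),.062);pr("grip rear top",318,V(536),.060)
U=lambda x:280+(x+.5)/5.4-.5
for a,b,y,z in((101,328,430,.062),(108,321,130,.028)): print("width",np.linalg.norm(px2w(c,U(a),V(y),z,True)-px2w(c,U(b),V(y),z,True)))
E
```

```text
outer z34 44.7
seam z42 57.8
grip front bottom 13.3
grip front top 14.4
grip rear top -17.3
width 0.0346407748096573
width 0.03567921626004262
```

View pics/w8l.png

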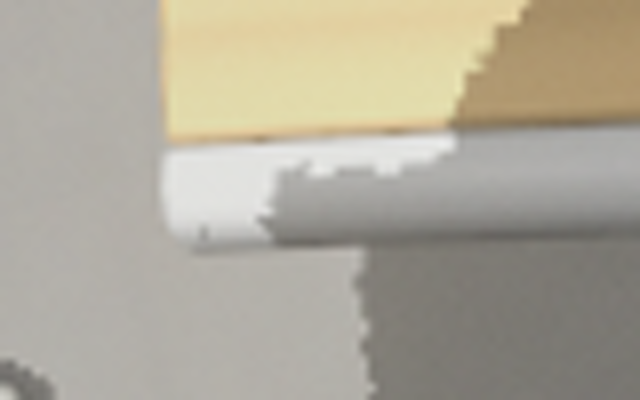

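View pics/w8r.png

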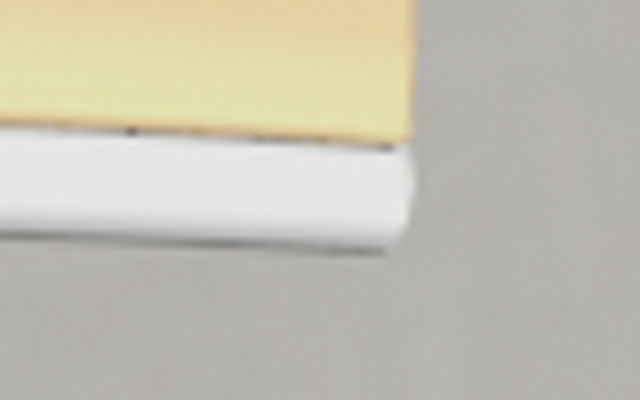

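```bash
python3 -m handwheel '[3,0,0,0, 6,0,0,0, 9,0,0,0, 11,0,0,0, 12,0,0,0, 12.1,0,0,0, 12.1,0,0,0, 12.1,0,0,0, 12.1,0,0,0, 12.1,0,0,0]' && python3 -m handwheel '[0,0,0,0, 0,0,0,0, 0,0,0,0, 0,0,0,0, 0,0,0,0, 0,0.1,0,0, 0,0.2,0,0, 0,0.3,0,0, 0,0.4,0,0, 0,0.4,0,0]' 2 30; python3 - <<'E'
from h import *
plan([[.586,-.1285,.0285]])
E
```

```text
time_s: 16.15
tcp_pos: [0.5861, -0.1284, 0.0277]
eef_rot: [-161.0, 90.0, 5.0]
contact_force: [-0.5, 0.1, 0.2]
gripper_width: 0.0599
time_s: 17.4
tcp_pos: [0.5857, -0.1311, 0.0274]
eef_rot: [-125.8, 89.9, 40.2]
contact_force: [2.6, 7.4, -1.5]
gripper_width: 0.0359
tcp [ 0.5857 -0.1311  0.0274] toolx [ 0.001  0.001 -1.   ] y [-0.241 -0.97  -0.001] z [-0.97   0.241 -0.001] j [  6.   24.8 -22.2  -0.1 -42.9 -19.9] F [ 2.6  7.4 -1.5] w 0.0359 t 17.4
tool y heading -103.96499076832266
[0.586, -0.1285, 0.0285] -> [-0.11 -0.26  0.04]
```

```bash
python3 -m handwheel '[0,-0.1,0,0, 0,-0.15,0,0, 0,-0.15,0,0, 0,-0.15,0,0, 0,-0.15,0,0, 0,-0.15,0,0, 0,-0.15,0,0, 0,-0.15,0,0, 0,-0.15,0,0, 0,-0.15,0,0]' && python3 -m handwheel '[0,0,0,0, 0,0,0,0, 0,0,0,0, 0,0,0,0, 0,0,0,0, -1,0,0,0, -3,0,0,0, -6,0,0,0, -9,0,0,0, -12,0,0,0]' 6; python3 - <<'E'
from h import *
plan([])
c=cap("wrist","w9"); crop(c,280,120,360,230,5.4,"w9c"); np.save("w9.npy",c,allow_pickle=True)
E
```

```text
time_s: 18.65
tcp_pos: [0.5854, -0.1309, 0.0274]
eef_rot: [176.0, 90.0, -18.0]
contact_force: [4.3, -1.2, -3.5]
gripper_width: 0.0358
time_s: 19.9
tcp_pos: [0.5853, -0.1309, 0.1492]
eef_rot: [-164.6, 90.0, 1.4]
contact_force: [0.6, -0.4, -0.1]
gripper_width: 0.0601
tcp [ 0.5853 -0.1309  0.1492] toolx [ 0.001  0.    -1.   ] y [-0.241 -0.97  -0.   ] z [-0.97   0.241 -0.001] j [  6.   17.  -15.2   0.  -57.8 -20. ] F [ 0.6 -0.4 -0.1] w 0.0601 t 19.9
tool y heading -103.97369456202274
```

View pics/w9c.png

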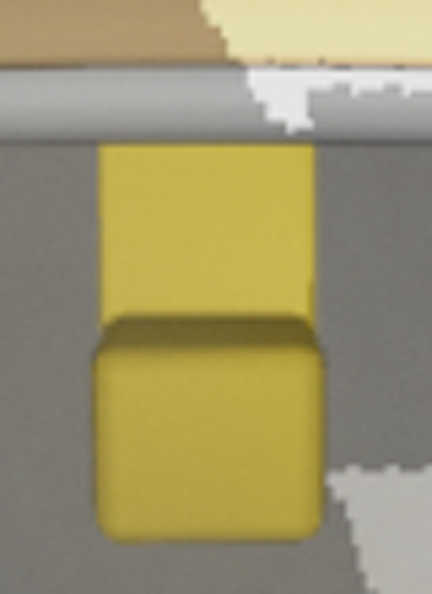

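View pics/w9.png

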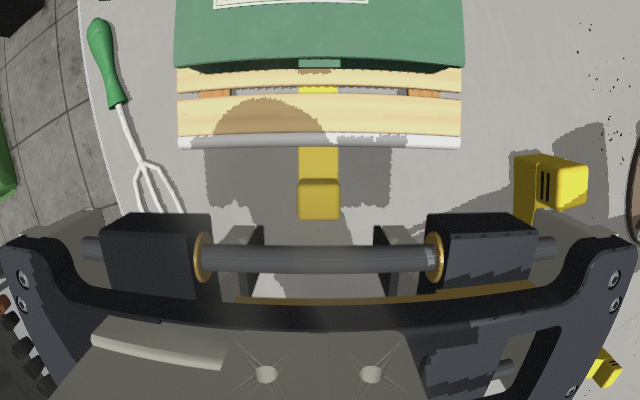

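```bash
python3 -m handwheel '[-3,-3,0,0, -6,-8,0,0, -8,-13,0,0, -8,-18,0,0, -8,-23,0,0, -8,-28,0,0, -8,-30,0,0, -8,-30,0,0, -8,-30,0,0, -8,-30,0,0]'; python3 - <<'E'
from h import *
c=np.load("w9.npy",allow_pickle=True).item()
t=np.array([.5853,-.1309]);d=np.array([-.242,-.970])
V=lambda y:120+(y+.5)/5.4-.5
for n,y,z in(("outer",143.5,.034),("gfb",316,.034),("gft",346,.062),("gr",542,.06)): print(n,round(float((px2w(c,316,V(y),z,True)[:2]-t)@d)*1000,1))
plan([])
cap("scene","s10"); c=cap("top");crop(c,270,90,480,220,3.8,"t10c"); cap("wrist","w10")
E
```

```text
time_s: 21.2
tcp_pos: [0.6577, 0.159, 0.2278]
eef_rot: [-146.9, 90.0, 19.1]
contact_force: [0.2, -0.0, 0.2]
gripper_width: 0.0598
outer 42.1
gfb 13.4
gft 14.3
gr -17.2
tcp [0.6577 0.159  0.2278] toolx [ 0.  0. -1.] y [-0.243 -0.97  -0.   ] z [-0.97   0.243 -0.   ] j [ 30.1  20.7   1.    0.  -70.3 -44.1] F [ 0.2 -0.   0.2] w 0.0598 t 21.2
tool y heading -104.04688518111729
```

View pics/t10c.png

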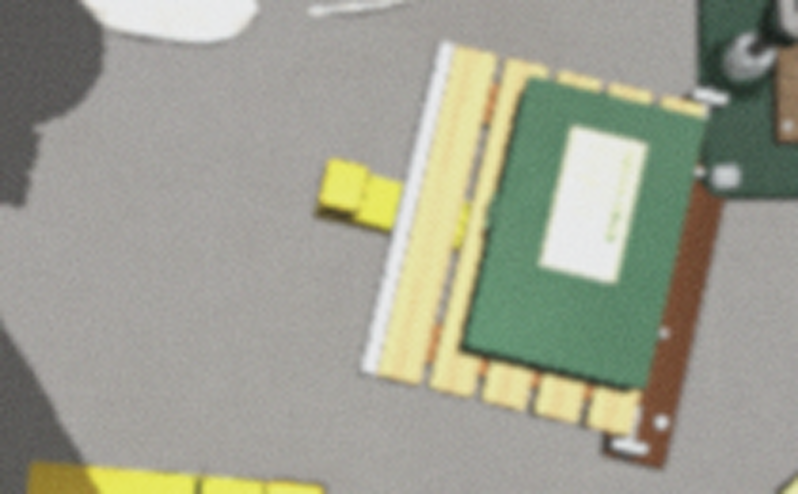

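View pics/s10.png

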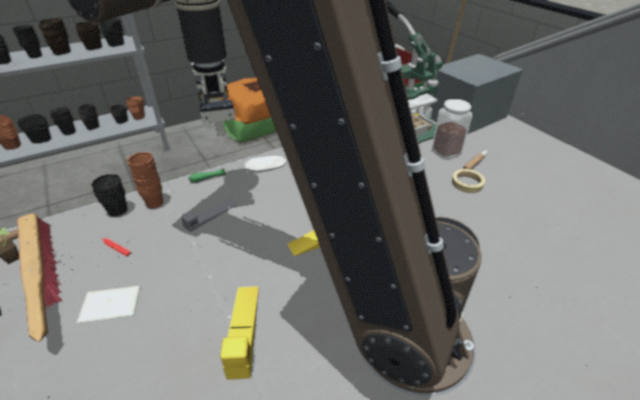

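View pics/w10.png

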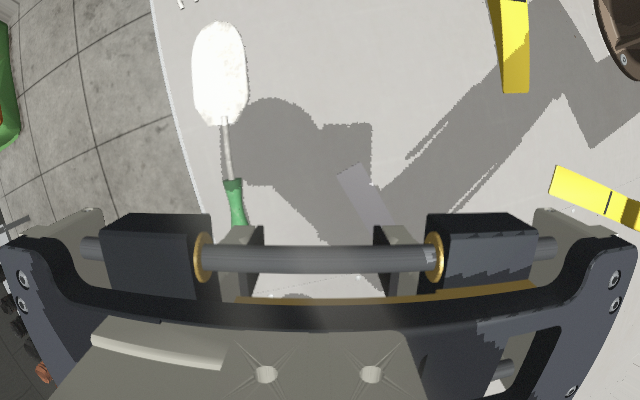

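```bash
python3 - <<'E'
from h import *
c=cap("top")
Q=lambda x,y,z:px2w(c,270+(x+.5)/3.8-.5,90+(y+.5)/3.8-.5,z)[:2]
A=Q(442,42,.034);B=Q(361,373,.034);g=Q(345,185,.062);d=np.array([-.242,-.97]);e=np.array([.97,-.242])
print(np.linalg.norm(A-B),"grip->outer",((A+B)/2-g)@d*1000,"lateral",(g-(A+B)/2)@e*1000, "edge heading",np.degrees(np.arctan2(*(A-B)[::-1])))
print(sensors.get_state()["contact_force"])
E
```

```text
0.2622446914089108 grip->outer 46.49973700398504 lateral -0.5253816854988727 edge heading -14.12057529455162
[0.67402767 0.052731   0.09078691]
```

```bash
python3 -c "
from plant import workorder
print(workorder.close_job())"
```

```text
the job is handed in; nothing more can be done
None
```

I pushed the smallest yellow wedge nose first under the middle of the board's free edge, and it now holds the board up by itself. I let go after the first push, but measured the line about 2.5 mm short of the edge. I gripped the wedge again, pushed it 2.5 mm further, let go and backed well away. The job was handed in at about 21 s.

**Last checks:**
- **Level:** by the wrist camera, the black line is within about 0.5 mm of the centre of the nosing. The top camera puts it about 2.5 mm short. The cameras differ by 3 mm of wedge travel, so the board is level to about 0.003 rad. I did not measure its angle directly.
- **Centring:** the wedge sits within about 1 mm of the middle of the edge.
- **Staying put:** between the last wrist picture and the final top view the board was still up. The force reading on the tool was close to zero.
- **Grey wedge:** I never touched it. It looks to be in its original place, though the last pictures show it only partly.

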